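Shut the parts drawer and flip open the hood lid

ROBOT

A 6-joint arm with a two-finger parallel gripper is mounted at the origin on the work surface. World frame = base frame: x ahead of the robot, y to its left, z up, the work surface at z = 0. Lengths are in m, angles in rad, forces in N, time in s.
With the tool pointing down it reaches from about 0.375 to 0.9 m from the base axis. Payload 3.1 kg.
Tool frame: the origin (TCP) lies midway between the tips of the shut fingers; the grasp point (between the pads) lies 19 mm behind it; x points along the fingers, z is the direction in which the jaws open and shut, and the axes are right-handed (so a half turn about x gives the same grasp; the last joint's range is limited). The gripper opens to 85 mm and grips with 20 to 120 N. Pads are 22 mm wide; open, the fingers measure 114 mm over their backs; the gripper's body (76 mm by 85 mm) begins 54 mm behind the grasp point. The pads swing forward as they close: fully open they stand 13 mm farther back than shut.
Start: joints at [-1.452, 0.527, 1.433, -0, 1.181, -0.178], TCP at [0.183, -0.598, 0.231] pointing down, gripper open.
Joint ranges: [-3.08, 3.08], [-0.75, 2.2], [0.22, 2.44], [-1.43, 4.57], [0, 2.65], [-2.85, 2.85]. Speed limits (rad/s): [2.79, 2.79, 3.14, 3.14, 3.14, 3.14].

INTERFACE

Orientations are given as a unit quaternion [x, y, z, w].
In Python, from station import telemetry, optics, manip gives the robot as it stands.
- The arm moves only by the tool step_arm, never from a script. Its argument "commands" is a list of rows, each a list of 4 numbers: the shift along the tool's x, y, z in m, then the turn about the tool's x in rad. A call has 1 to 8 rows; each row is the pose to reach, as a shift and turn from the pose measured when the call began, along the tool's axes at that moment; what a row does not reach only later rows make up. A row lasts 1/12 s, in which the tool goes at most 41.7 mm and 7.16 degrees, less where a joint would pass 70% of its speed; a pose out of reach is approached as far as the arm can. A call with a gripper value outside its range is refused whole. "jaw" is the finger opening in m, from 0 to 0.0854, set as the call begins (left out, the last holds). The fingers move at their own pace and stop on an object; "grip_force" is the grip in N (left out, the last holds). Time passes only in rows, so rows that repeat a pose let the fingers close. It gives the time, the measured TCP pose, the force and the opening at its end, in the units of the state.
- telemetry.sense(): the state, without advancing time (a new reading comes with each control period).
- optics.snapshot(name): name is "side" or "top" or "wrist"; returns the picture (384x512x3 uint8, red, green, blue); there is no depth.
- optics.camera_params(name): a dict with "mtx" (3x3 intrinsics, pixels), "k1" (the pictures are not rectified: a ray, as slopes to the right and down, at radius r is drawn at 1 + k1 r^2 times it, then the intrinsics apply), "origin" and "attitude" of the camera in the world. Camera axes: x right, y down, z forward; pixel columns grow to the right and rows downward; lengths in m; the calibration is good to about 2 mm. A picture is of the moment at which its call begins: read the wrist's pose just before it. camera_params takes no time and is no camera call; for the wrist camera it gives the pose at the moment of the call.
- manip.sign_off(): hands the job in, once; it reports no verdict.
The state is a dict: "t": time; "q": joint angles; "qd": joint speeds; "tau": joint torques, N m; "tcp_pos": TCP position; "tool_rot": TCP orientation; "force": force on the tool from outside, world axes, zero at the start; "ft_torque": the same for the moment, N m; "finger_gap": opening from 0.0 (shut) to 1.0 (fully open).
Only numpy, scipy, OpenCV 4.12 (cv2) and the standard library are available. Lean on these libraries where they do the work, as an engineer would, in place of code of your own. Each camera call takes 0.05 s, during which the arm holds its last target.

TASK

Change the small green parts chest over from its drawer to its top tray, by pushing with the fingers alone. First push the open drawer fully home while the lid is still shut; then push against the upper front of the hood-like lid and tip it up and back, past its balance point, until it lies back open by itself. Leave the drawer shut and do not disturb the jar, the brass fitting or the blue spool.

Things in the scene. Friction and masses are not known exactly. Their poses are not given: they have to be found in the camera images.
- chest: Sage-green small-parts chest, fixed to the bench: 130 mm deep (x), 200 mm wide (y), 80 mm high without its lid. Origin at the centre of its underside; its own +x points from its front (drawer side, towards the robot) to its back (hinge side), z up. A drawer fills the front below 68 mm; above it is a shallow tray covered by the lid. Place and yaw vary.
- drawer (a joint): Drawer travel in m: 0 is fully home (front flush with the chest's front), growing as it slides out along the chest's -x; starts 0.03 to 0.05 out. It slides stiffly (about 1.5 N of friction) and stays where it is left.
- drawer_pull (a point): Centre of the flat front face of the drawer's coral pull, a solid block 90 mm wide (y), 18 mm high (z) standing 30 mm out from the drawer's front; it moves with the drawer, its centre 57 mm above the bench, its top at 66 mm. With the drawer home it lies 95 mm in front of the chest's centre.
- lid (a joint): Lid angle in rad: 0 shut; grows as the front rises and swings back over the hinge; stop at 1.75. The hinge is almost free, slightly damped: under about 0.9 the lid falls shut by its weight (0.16 to 0.25 kg), past about 1.0 it falls open onto its stop and stays. About 3 N pushed level on lid_front starts it.
- lid_hinge (a point): Middle of the lid's hinge line, which runs along the chest's y at its back top edge: 65 mm behind the chest's centre, 80 mm above the bench. The hollow hood lid reaches 110 mm forward from here, is 200 mm wide and 62 mm high (80 to 142 mm above the bench when shut), with 4 mm walls.
- lid_front (a point): Middle of the coral push patch (100 mm wide) on the upper part of the lid's flat outer front face; moves with the lid. When shut it is 110 mm in front of the hinge, 45 mm in front of the chest's centre (20 mm behind the chest's front edge), 46 mm above the hinge and 126 mm above the bench; the face points along the chest's -x and its top edge is 16 mm higher.
- jar: Bystander: closed amber glass jar with steel cap, 52 mm across, 75 mm high, standing beside the chest; origin at the centre of its underside.
- fitting: Bystander: turned brass fitting, 34 mm across, 50 mm high, standing beside the chest; origin at the centre of its underside.
- spool: Bystander: blue plastic spool, 52 mm across, 43 mm high, standing beside the chest; origin at the centre of its underside.

How it is judged:
By the outcome, as a careful person would: the job done as asked, in the order asked, and still so for the second after the job is handed in, with the robot touching nothing.
It also fails if it takes over 48 s, if anything falls off the work surface, if the arm or the gripper's body presses on something with over 40 N, if the wrist force passes 120 N, or if a joint passes its speed limit or range.

## Working session

There is one attempt and no reset: what is moved stays moved. The work goes in short steps, Python scripts to look and compute and a tool call to move; the robot and the scene stay as the last step left them, time stands still between calls to the robot, and variables do not carry over. Pictures are saved under pics/ and viewed, and the job is handed in when it is done.

Besides the shell and the picture viewer there is one more tool, called after "Request:" as name(argument=value, ...), one argument or row to a line, values as JSON. step_arm: Moves the arm, as the interface text tells. Its arguments: {"type":"object","properties":{"commands":{"type":"array","items":{"type":"array","items":{"type":"number"}}},"jaw":{"type":"number"},"grip_force":{"type":"number"}},"required":["commands"]}

```bash
mkdir -p pics
python3 - <<'E'
from station import telemetry, optics, manip
import cv2
s=telemetry.sense();print(s)
for n in("side","top"):
    im=optics.snapshot(n);cv2.imwrite(f"pics/{n}0.png",im[...,::-1]);print(n,optics.camera_params(n))
E
```

```text
{'t': 0.0, 'q': array([-1.45250843e+00,  5.28482758e-01,  1.43394824e+00,  2.12921426e-05,
        1.18140251e+00, -1.78501159e-01]), 'qd': array([-0.00080121, -0.00114767, -0.00021582, -0.00103728, -0.0006595 ,
        0.00040148]), 'tau': array([ 1.86255231e-03, -4.42346871e+01, -1.78021735e+01,  3.14164413e-05,
        8.22048343e-03,  8.06831082e-06]), 'tcp_pos': array([ 0.18272621, -0.59691691,  0.23030883]), 'tool_rot': array([ 0.42116325,  0.56896608, -0.42000006,  0.56789002]), 'force': array([ 0.72275756, -0.73841214,  0.08348194]), 'ft_torque': array([ 0.00087232,  0.00799291, -0.02731226]), 'finger_gap': 0.9973262633827334}
side {'mtx': array([[423.93458672,   0.        , 258.01775824],
       [  0.        , 423.93458672, 195.08075445],
       [  0.        ,   0.        ,   1.        ]]), 'k1': -0.0004890007127258002, 'origin': array([0.50454563, 0.7722828 , 0.68231722]), 'attitude': array([-0.06149831,  0.9082796 , -0.41306589,  0.02495402])}
top {'mtx': array([[490.86724945,   0.        , 249.42913836],
       [  0.        , 490.86724945, 188.03661178],
       [  0.        ,   0.        ,   1.        ]]), 'k1': -0.21585489809793398, 'origin': array([0.43175317, 0.08191028, 1.18870443]), 'attitude': array([ 0.7145573 , -0.695406  ,  0.05120084, -0.05654056])}
```

View pics/side0.png

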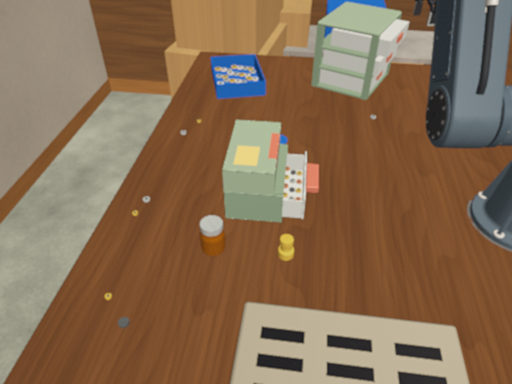

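View pics/top0.png

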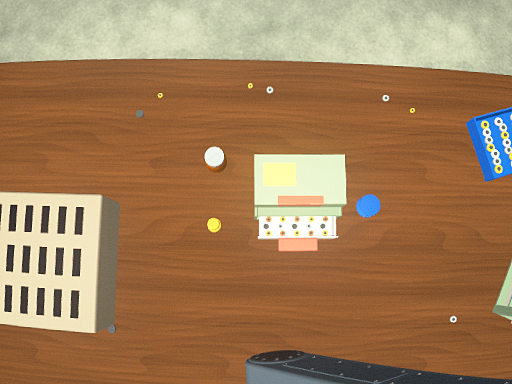

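The side view shows the shut lid and open drawer at around (265,170). In the top view the chest is at (300,185), the pull at (297,244), the jar at (214,157), the fitting at (214,225) and the spool at (368,206). I'll zoom in for corner pixels.

Run:
```python
import cv2
im=cv2.imread("pics/top0.png")[135:270,195:395]
cv2.imwrite("pics/topz.png",cv2.resize(im,None,fx=4,fy=4,interpolation=cv2.INTER_CUBIC))
im=cv2.imread("pics/side0.png")[110:270,190:340]
cv2.imwrite("pics/sidez.png",cv2.resize(im,None,fx=3.75,fy=3.75,interpolation=cv2.INTER_CUBIC))
```

```text
(no output)
```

View pics/topz.png

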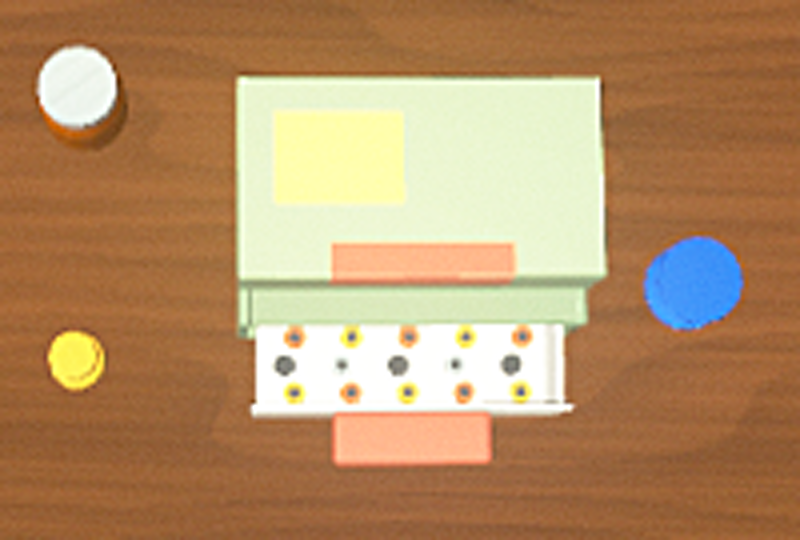

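View pics/sidez.png

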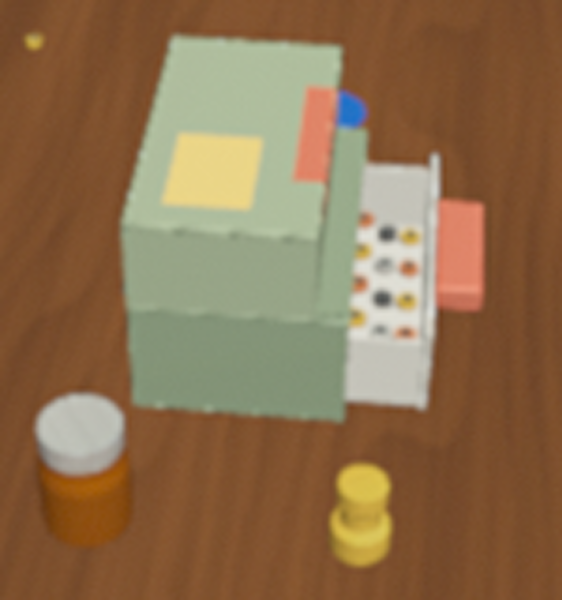

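```bash
cat > h.py <<'E'
import numpy as np, cv2
from station import telemetry, optics, manip
from scipy.spatial.transform import Rotation as R
from scipy.optimize import least_squares
def ray(n,uv):
    p=optics.camera_params(n);K=p["mtx"]
    d=cv2.undistortPoints(np.array([[uv]],float),K,np.array([p["k1"],0,0,0.]))[0,0]
    return p["origin"],R.from_quat(p["attitude"]).apply([d[0],d[1],1])
def onz(n,uv,z):
    o,d=ray(n,uv);return o+d*(z-o[2])/d[2]
def proj(n,P):
    p=optics.camera_params(n);q=R.from_quat(p["attitude"]).inv().apply(np.atleast_2d(P)-p["origin"])
    a=q[:,:2]/q[:,2:];a=a*(1+p["k1"]*(a**2).sum(1))[:,None]
    return a@np.diag(np.diag(p["mtx"])[:2])+p["mtx"][:2,2]
E
python3 - <<'E'
from h import *
zt=lambda u,v:np.array([(u+.5)/4+195-.5,(v+.5)/4+135-.5])
zs=lambda u,v:np.array([(u+.5)/3.75+190-.5,(v+.5)/3.75+110-.5])
B=.065;F=-.045
pts=[("top",zt(238,77),(B,.1,.142),0),("top",zt(600,77),(B,-.1,.142),0),("top",zt(606,276),(F,-.1,.142),0),("top",zt(239,279),(F,.1,.142),0),
("top",zt(334,465),(-.095,.045,.066),1),("top",zt(491,463),(-.095,-.045,.066),1),
("side",zs(173,37),(B,-.1,.142),0),("side",zs(342,46),(F,-.1,.142),0),("side",zs(123,226),(B,.1,.142),0),("side",zs(319,238),(F,.1,.142),0),
("side",zs(484,203),(-.095,-.045,.066),1),("side",zs(483,291),(-.095,.045,.066),1),("side",zs(343,420),(-.065,.1,0),0),("side",zs(134,405),(.065,.1,0),0)]
def f(p):
    r=[]
    for n,uv,P,d in pts:
        P=np.array(P);P[0]-=d*p[3]
        r+=list(proj(n,R.from_euler('z',p[2]).apply(P)+[p[0],p[1],0])[0]-uv)
    return np.array(r)
s=least_squares(f,[.47,0,0,.04],loss='soft_l1');print(s.x);print(f(s.x).reshape(-1,2).round(1))
for n,uv,z in[("jar",zt(78,87),.075),("fit",zt(76,358),.05),("spool",zt(697,282),.043)]:
    w=onz("top",uv,z);print(n,w.round(3),R.from_euler('z',-s.x[2]).apply(w-[s.x[0],s.x[1],0]).round(3))
q=telemetry.sense();print(R.from_quat(q['tool_rot']).as_matrix().round(3))
E
```

```text
[ 0.60636323 -0.01658542  0.02937806  0.04824794]
[[-0.6 -0.1]
 [-0.2 -0.1]
 [-0.1 -0.1]
 [-0.7 -0.5]
 [-0.3 -0.3]
 [-0.3 -0.1]
 [ 0.2 -0.6]
 [ 0.1 -0.4]
 [-0.1 -1.3]
 [ 0.2 -0.9]
 [ 0.  -0.8]
 [ 0.5 -0.5]
 [ 0.6  0.2]
 [ 0.  -0.1]]
jar [0.675 0.177 0.075] [0.074 0.191 0.075]
fit [0.519 0.174 0.05 ] [-0.081  0.193  0.05 ]
spool [ 0.574 -0.192  0.043] [-0.037 -0.174  0.043]
[[-0.     0.956  0.292]
 [ 0.002  0.292 -0.956]
 [-1.     0.    -0.002]]
```

```bash
cat >> h.py <<'E'
C=np.array([.6064,-.0166,0]);YAW=.0294
def st():
    s=telemetry.sense();Rt=R.from_quat(s['tool_rot']).as_matrix()
    print('t',round(s['t'],2),'chest',R.from_euler('z',-YAW).apply(s['tcp_pos']-C).round(4),'F',s['force'].round(2),'gap',round(s['finger_gap'],3))
    return s,Rt
def go(P):
    s,Rt=st();W=R.from_euler('z',YAW).apply(P)+C
    y=Rt[:,1];dy=np.arctan2(y[1],y[0])-YAW
    print('shift',(Rt.T@(W-s['tcp_pos'])).round(4),'turn',round(dy,4),'q',s['q'].round(2))
E
python3 -c "
from h import *
go([-.19,0,.2])"
```

```text
t 0.1 chest [-0.4405 -0.5677  0.2304] F [-0.42  0.4   0.43] gap 0.999
shift [ 0.0315  0.3916 -0.4813] turn 0.2674 q [-1.45  0.53  1.43 -0.    1.18 -0.18]
```

Request:
step_arm(
  commands=[
    [0.0,0.024,-0.03,0.03],
    [0.0,0.048,-0.06,0.06],
    [0.0,0.072,-0.09,0.09],
    [0.0,0.096,-0.12,0.12],
    [0.0,0.12,-0.15,0.15],
    [0.0,0.144,-0.18,0.18],
    [0.0,0.168,-0.21,0.21],
    [0.0,0.192,-0.24,0.24],
  ],
  jaw=0,
)

```text
t: 0.77
tcp_pos: [0.2963, -0.3094, 0.2308]
tool_rot: [0.487, 0.514, -0.486, 0.513]
force: [0.9, -0.3, 0.6]
finger_gap: -0.0
```

```bash
python3 -c "
from h import *
go([-.19,0,.2])"
```

```text
t 0.77 chest [-0.3186 -0.2835  0.2308] F [ 0.92 -0.28  0.64] gap -0.0
shift [ 0.0314  0.1357 -0.2801] turn 0.0252 q [-1.07  0.27  1.9   0.    0.98  0.45]
```

Request:
step_arm(
  commands=[
    [0.0,0.018,-0.036,0.025],
    [0.005,0.036,-0.072,0.025],
    [0.01,0.054,-0.108,0.025],
    [0.015,0.072,-0.144,0.025],
    [0.02,0.09,-0.18,0.025],
    [0.025,0.108,-0.216,0.025],
    [0.03,0.126,-0.252,0.025],
    [0.031,0.136,-0.28,0.025],
  ],
)

```text
t: 1.43
tcp_pos: [0.4174, -0.0196, 0.1998]
tool_rot: [0.493, 0.509, -0.492, 0.507]
force: [0.5, 0.4, 0.1]
finger_gap: -0.0
```

```bash
python3 -c "
from h import *
go([-.19,0,.047])"
```

```text
t 1.43 chest [-0.189   0.0026  0.1998] F [0.49 0.38 0.05] gap -0.0
shift [ 0.1528 -0.0009  0.0031] turn 0.0015 q [-0.32  0.3   1.96  0.    0.88  1.22]
```

Request:
step_arm(
  commands=[
    [0.03,0,0.002,0],
    [0.06,0,0.003,0],
    [0.09,0,0.003,0],
    [0.12,0,0.003,0],
    [0.14,0,0.003,0],
    [0.153,0,0.003,0],
    [0.153,0,0.003,0],
  ],
)

```text
t: 2.02
tcp_pos: [0.4159, -0.0216, 0.0445]
tool_rot: [0.492, 0.51, -0.492, 0.505]
force: [-0.4, -1.0, 0.7]
finger_gap: -0.002
```

Run:
```python
from h import *
go([-.106,0,.047])
for n,b in(("side",(190,110,340,270)),("top",(220,130,390,270))):
    im=optics.snapshot(n)[b[1]:b[3],b[0]:b[2],::-1]
    cv2.imwrite(f"pics/{n}1.png",cv2.resize(im,None,fx=3.5,fy=3.5))
```

```text
t 2.02 chest [-0.1906  0.0006  0.0445] F [-0.35 -1.01  0.66] gap -0.002
shift [-0.003   0.0846  0.0007] turn 0.0014 q [-0.32  0.64  2.09  0.01  0.42  1.21]
```

View pics/side1.png

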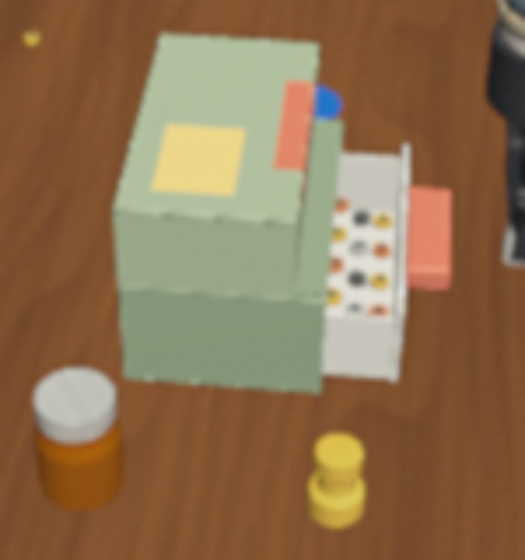

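The fingertip is at about (512,255), in front of the coral pull at (430,235) and still clear of it. Now I'll push.

Request:
step_arm(
  commands=[
    [-0.003,0.012,0,0],
    [-0.003,0.024,0,0],
    [-0.003,0.034,0,0],
    [-0.003,0.044,0,0],
    [-0.003,0.053,0,0],
    [-0.003,0.062,0,0],
    [-0.003,0.07,0,0],
    [-0.003,0.075,0,0],
  ],
)

```text
t: 2.78
tcp_pos: [0.4932, -0.0197, 0.0495]
tool_rot: [0.493, 0.509, -0.492, 0.506]
force: [-1.5, -0.6, 0.8]
finger_gap: 0.004
```

```bash
python3 -c "
from h import *
go([-.106,0,.047])"
```

```text
t 2.78 chest [-0.1133  0.0003  0.0495] F [-1.46 -0.61  0.78] gap 0.004
shift [0.0025 0.0073 0.0003] turn 0.0016 q [-0.27  0.67  1.9   0.01  0.58  1.27]
```

Request:
step_arm(
  commands=[
    [0,0.002,0,0],
    [0,0.004,0,0],
    [0,0.005,0,0],
    [0,0.006,0,0],
    [0,0.007,0,0],
    [0,0.007,0,0],
  ],
)

```text
t: 3.28
tcp_pos: [0.5, -0.0194, 0.0494]
tool_rot: [0.493, 0.509, -0.492, 0.506]
force: [-1.1, 0.2, 1.1]
finger_gap: -0.001
```

```bash
cat > look.py <<'E'
from h import *
import sys
k=sys.argv[1]
out=[]
for n,b in(("side",(190,60,340,270)),("top",(195,120,395,270))):
    im=optics.snapshot(n)[b[1]:b[3],b[0]:b[2],::-1]
    out.append(cv2.resize(im,None,fx=420/(b[3]-b[1])*(.9),fy=420/(b[3]-b[1])*.9,interpolation=cv2.INTER_CUBIC))
o=np.hstack(out)
cv2.imwrite(f"pics/l{k}.png",o);print(o.shape)
st()
E
python3 look.py 2
```

```text
(378, 774, 3)
t 3.38 chest [-0.1064  0.0003  0.0494] F [-0.03  0.38 -1.24] gap -0.001
```

View pics/l2.png

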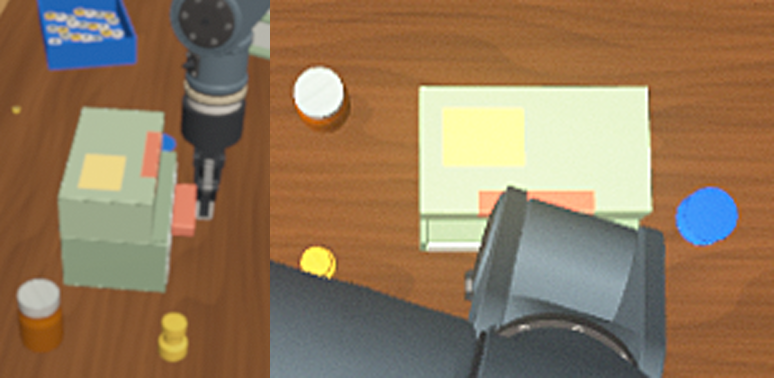

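The drawer is nearly home, with the finger on the pull at (200,205), but I don't see a stop force yet. I'll creep on until contact is firm.

Request:
step_arm(
  commands=[
    [0,0.001,0,0],
    [0,0.002,0,0],
    [0,0.003,0,0],
    [0,0.004,0,0],
    [0,0.004,0,0],
  ],
)

```text
t: 3.8
tcp_pos: [0.5015, -0.0192, 0.0493]
tool_rot: [0.491, 0.511, -0.493, 0.505]
force: [-5.2, -2.1, 4.2]
finger_gap: -0.001
```

```bash
python3 -c "
from h import *
st()"
```

```text
t 3.8 chest [-0.1049  0.0005  0.0493] F [-5.2  -2.06  4.2 ] gap -0.001
```

Request:
step_arm(
  commands=[
    [0,0.004,0,0],
    [0,0.006,0,0],
    [0,0.008,0,0],
    [0,0.008,0,0],
  ],
)

```text
t: 4.13
tcp_pos: [0.5014, -0.0186, 0.0489]
tool_rot: [0.487, 0.516, -0.496, 0.501]
force: [-15.1, -7.3, 10.8]
finger_gap: 0.0
```

```bash
python3 -c "
from h import *
go([-.150,0,.05])"
```

```text
t 4.13 chest [-0.105   0.0011  0.0489] F [-15.14  -7.29  10.77] gap 0.0
shift [-0.     -0.045   0.0009] turn 0.0046 q [-0.26  0.68  1.86 -0.    0.63  1.28]
```

This is the hard stop: 15 N with no movement. Next I'll back off and rise to lid height.

Request:
step_arm(
  commands=[
    [0,-0.015,0,0],
    [0,-0.03,0,0],
    [0,-0.045,0,0],
    [-0.025,-0.045,0,0.005],
    [-0.055,-0.045,0,0.005],
    [-0.08,-0.045,0,0.005],
    [-0.08,-0.045,0,0.005],
  ],
)

```text
t: 4.72
tcp_pos: [0.4625, -0.0215, 0.134]
tool_rot: [0.49, 0.511, -0.495, 0.503]
force: [0.0, -0.3, -0.2]
finger_gap: 0.0
```

```bash
python3 look.py 3; python3 -c "
from h import *
go([-.065,0,.126])"
```

```text
(378, 774, 3)
t 4.82 chest [-1.464e-01  1.000e-04  1.311e-01] F [0.28 0.49 0.14] gap 0.001
t 4.82 chest [-1.464e-01  1.000e-04  1.311e-01] F [0.28 0.49 0.14] gap 0.001
shift [0.0035 0.0815 0.    ] turn -0.0005 q [-0.29  0.49  1.92 -0.    0.76  1.26]
```

View pics/l3.png

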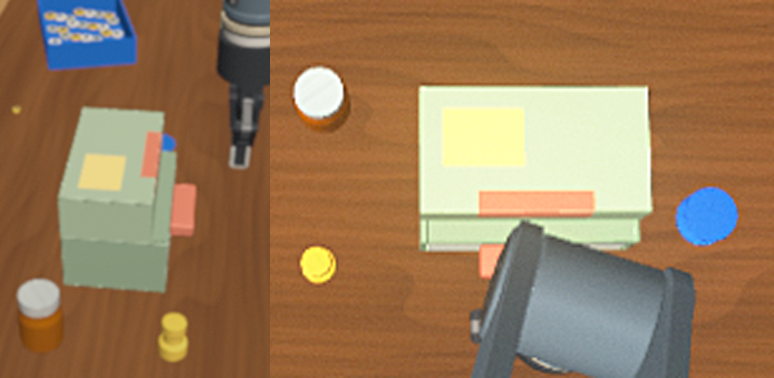

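The drawer front is flush and the pull sits at (490,262) in the top view. The lid is still shut. I'll approach the lid patch.

Request:
step_arm(
  commands=[
    [0.003,0.025,0,0],
    [0.004,0.05,0,0],
    [0.004,0.07,0,0],
    [0.004,0.08,0,0],
    [0.004,0.082,0,0],
    [0.004,0.082,0,0],
  ],
)

```text
t: 5.32
tcp_pos: [0.5411, -0.0182, 0.1242]
tool_rot: [0.488, 0.514, -0.497, 0.5]
force: [-0.8, 0.1, 0.9]
finger_gap: -0.002
```

```bash
python3 -c "
from h import *
go([-.053,0,.127])
for p in [(-.0437,.147),(-.0284,.1652),(-.0098,.1801)]: go([p[0],0,p[1]])"
```

```text
t 5.32 chest [-0.0653  0.0003  0.1242] F [-0.77  0.09  0.94] gap -0.002
shift [-0.0031  0.0122  0.0003] turn -0.0002 q [-0.24  0.58  1.72 -0.    0.86  1.3 ]
t 5.32 chest [-0.0653  0.0003  0.1242] F [-0.77  0.09  0.94] gap -0.002
shift [-0.0233  0.0211  0.0002] turn -0.0002 q [-0.24  0.58  1.72 -0.    0.86  1.3 ]
t 5.32 chest [-0.0653  0.0003  0.1242] F [-0.77  0.09  0.94] gap -0.002
shift [-0.0418  0.036   0.    ] turn -0.0002 q [-0.24  0.58  1.72 -0.    0.86  1.3 ]
t 5.32 chest [-0.0653  0.0003  0.1242] F [-0.77  0.09  0.94] gap -0.002
shift [-0.0571  0.0542 -0.    ] turn -0.0002 q [-0.24  0.58  1.72 -0.    0.86  1.3 ]
```

Next I'll make contact, push level first, then follow the arc to about 0.4 rad.

Request:
step_arm(
  commands=[
    [-0.002,0.006,0,0],
    [-0.003,0.012,0,0],
    [-0.008,0.016,0,0],
    [-0.014,0.019,0,0],
    [-0.02,0.0225,0,0],
    [-0.028,0.0275,0,0],
    [-0.035,0.033,0,0],
    [-0.041,0.038,0,0],
  ],
)

```text
t: 5.98
tcp_pos: [0.5797, -0.0168, 0.1655]
tool_rot: [0.488, 0.515, -0.497, 0.5]
force: [-2.9, 2.3, 3.1]
finger_gap: -0.0
```

```bash
python3 look.py 4;python3 -c "
from h import *
for p in [(-.0284,.1652),(-.0098,.1801),(.0114,.191),(.0343,.1974),(.0521,.1992)]: go([p[0],0,p[1]])"
```

```text
(378, 774, 3)
t 6.08 chest [-0.0255  0.0006  0.1665] F [-5.4   2.25  4.63] gap 0.002
t 6.08 chest [-0.0255  0.0006  0.1665] F [-5.4   2.25  4.63] gap 0.002
shift [ 0.0013 -0.0029  0.0006] turn -0.0001 q [-0.22  0.56  1.59  0.    1.01  1.32]
t 6.08 chest [-0.0255  0.0006  0.1665] F [-5.4   2.25  4.63] gap 0.002
shift [-0.014   0.0154  0.0005] turn -0.0001 q [-0.22  0.56  1.59  0.    1.01  1.32]
t 6.08 chest [-0.0255  0.0006  0.1665] F [-5.4   2.25  4.63] gap 0.002
shift [-0.0253  0.0364  0.0004] turn -0.0001 q [-0.22  0.56  1.59  0.    1.01  1.32]
t 6.08 chest [-0.0255  0.0006  0.1665] F [-5.4   2.25  4.63] gap 0.002
shift [-0.0322  0.0591  0.0004] turn -0.0001 q [-0.22  0.56  1.59  0.    1.01  1.32]
t 6.08 chest [-0.0255  0.0006  0.1665] F [-5.4   2.25  4.63] gap 0.002
shift [-0.0343  0.0769  0.0004] turn -0.0001 q [-0.22  0.56  1.59  0.    1.01  1.32]
```

View pics/l4.png

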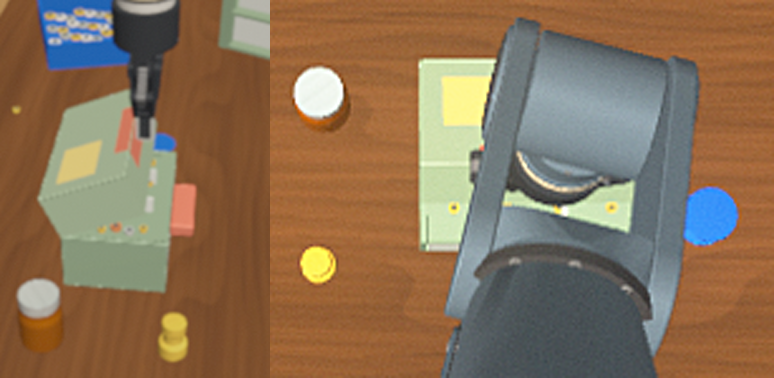

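The lid is up about 0.4 rad, with the fingertip on the patch at (145,128) in the side view. I'll continue the arc.

Request:
step_arm(
  commands=[
    [-0.006,0.006,0,0],
    [-0.012,0.013,0,0],
    [-0.017,0.02,0,0],
    [-0.021,0.028,0,0],
    [-0.025,0.036,0,0],
    [-0.028,0.044,0,0],
    [-0.03,0.052,0,0],
    [-0.032,0.06,0,0],
  ],
)

```text
t: 6.75
tcp_pos: [0.6432, -0.0154, 0.1983]
tool_rot: [0.489, 0.513, -0.496, 0.501]
force: [-0.3, -0.2, 3.2]
finger_gap: 0.0
```

```bash
python3 look.py 5;python3 -c "
from h import *
for p in [(.0343,.1974),(.0521,.1992),(.064,.199)]: go([p[0],0,p[1]])"
```

```text
(378, 774, 3)
t 6.85 chest [3.800e-02 1.000e-04 1.984e-01] F [-0.76 -0.2   6.51] gap -0.001
t 6.85 chest [3.800e-02 1.000e-04 1.984e-01] F [-0.76 -0.2   6.51] gap -0.001
shift [ 0.001  -0.0037  0.0001] turn -0.0 q [-0.2   0.6   1.4   0.    1.16  1.34]
t 6.85 chest [3.800e-02 1.000e-04 1.984e-01] F [-0.76 -0.2   6.51] gap -0.001
shift [-0.001   0.0141  0.0001] turn -0.0 q [-0.2   0.6   1.4   0.    1.16  1.34]
t 6.85 chest [3.800e-02 1.000e-04 1.984e-01] F [-0.76 -0.2   6.51] gap -0.001
shift [-0.001   0.026   0.0001] turn -0.0 q [-0.2   0.6   1.4   0.    1.16  1.34]
```

View pics/l5.png

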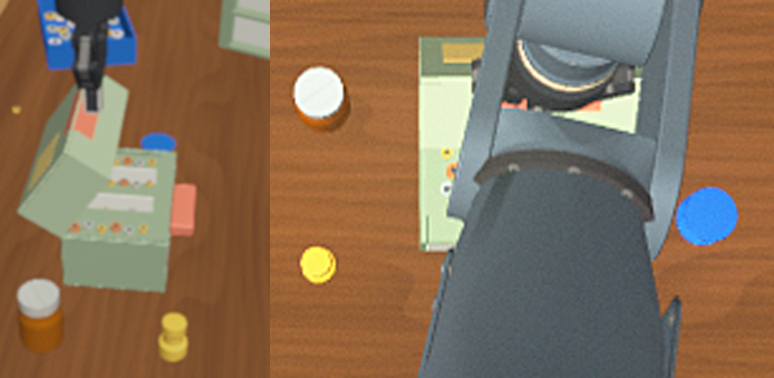

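The lid is near 1.0 rad and the tip is still on the patch at (90,105). I'll push a little further over balance.

Request:
step_arm(
  commands=[
    [-0.001,0.006,0,0],
    [-0.002,0.012,0,0],
    [-0.002,0.018,0,0],
    [-0.002,0.024,0,0],
    [-0.002,0.03,0,0],
    [-0.002,0.034,0,0],
  ],
)

```text
t: 7.35
tcp_pos: [0.6792, -0.0144, 0.1994]
tool_rot: [0.49, 0.513, -0.495, 0.502]
force: [0.9, -0.2, 0.6]
finger_gap: -0.003
```

```bash
python3 look.py 6
```

```text
(378, 774, 3)
t 7.45 chest [7.23e-02 1.00e-04 1.99e-01] F [-0.2  -0.4  -0.33] gap 0.001
```

View pics/l6.png

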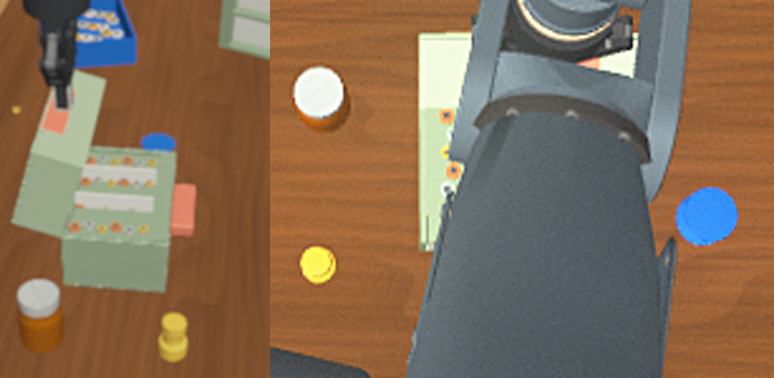

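The lid has left the fingertip and the force is zero, so it is past balance. I'll lift straight up, then retreat.

Request:
step_arm(
  commands=[
    [-0.02,-0.005,0,0],
    [-0.05,-0.015,0,0],
    [-0.08,-0.04,0,0],
    [-0.08,-0.08,0,0],
    [-0.08,-0.12,0,0],
    [-0.08,-0.16,0,0],
    [-0.08,-0.2,0,0],
    [-0.08,-0.22,0,0],
  ],
)

```text
t: 8.12
tcp_pos: [0.454, -0.0201, 0.2819]
tool_rot: [0.488, 0.515, -0.497, 0.5]
force: [-0.1, 0.1, -0.1]
finger_gap: -0.002
```

```bash
python3 look.py 7
```

```text
(378, 774, 3)
t 8.22 chest [-0.1512  0.0007  0.2823] F [-0.44 -0.61  1.01] gap 0.0
```

View pics/l7.png

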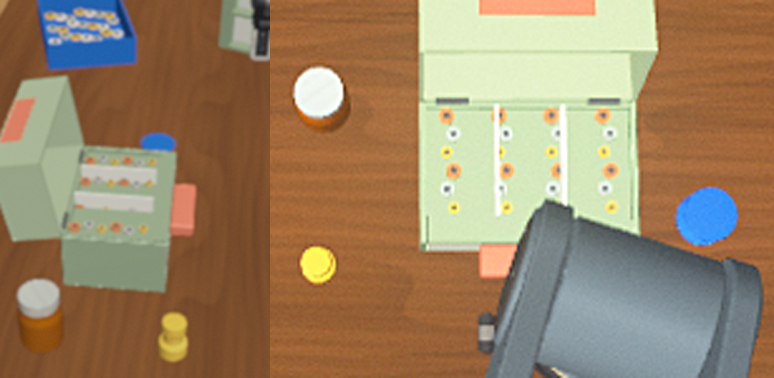

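The lid lies open on its stop, the pull is flush at (183,208), and the bystanders have not moved. I'll step aside, let it settle, and measure the drawer once more.

Request:
step_arm(
  commands=[
    [-0.02,0,0.03,0],
    [-0.02,0,0.065,0],
    [-0.02,0,0.1,0],
    [-0.02,0,0.135,0],
    [-0.02,0,0.17,0],
    [-0.02,0,0.2,0],
    [-0.02,0,0.2,0],
    [-0.02,0,0.2,0],
  ],
)

```text
t: 8.88
tcp_pos: [0.4621, -0.2222, 0.3002]
tool_rot: [0.49, 0.514, -0.497, 0.499]
force: [-1.1, 0.4, -0.3]
finger_gap: -0.0
```

Run:
```python
from h import *
st()
im=optics.snapshot("top")[...,::-1].copy()
P=np.array([[-.095,.045,.066],[-.095,-.045,.066],[-.065,.045,.066],[-.065,-.045,.066]])
uv=proj("top",R.from_euler('z',YAW).apply(P)+C);print(uv.round(1))
z=cv2.resize(im[90:270,195:395],None,fx=4/1.25,fy=4/1.25,interpolation=cv2.INTER_CUBIC)
for u,v in uv: cv2.circle(z,(int((u-195)*3.2),int((v-90)*3.2)),3,(255,0,255),1)
cv2.imwrite("pics/fin.png",z)
```

```text
t 8.88 chest [-0.1503 -0.2013  0.3002] F [-1.13  0.36 -0.29] gap -0.0
[[277.7 229.4]
 [316.8 229.2]
 [277.5 216.4]
 [316.5 216.2]]
```

View pics/fin.png

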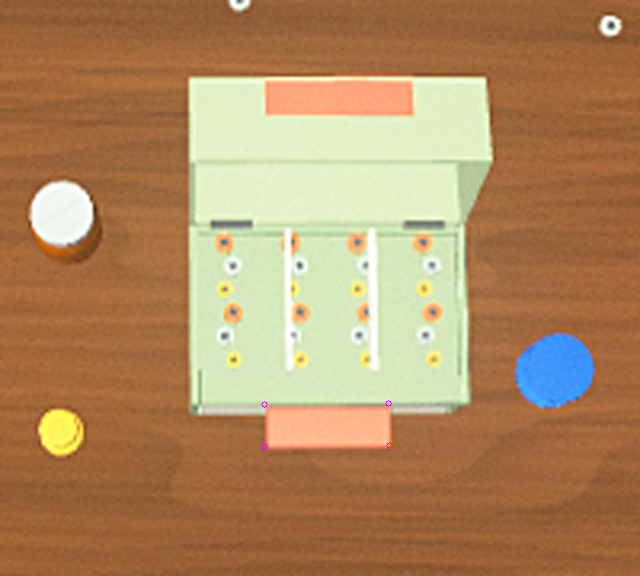

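The pull matches its fully home outline, with the predicted corners on its front edge at (265,446) and (389,445). The lid is open and at rest, and the bystanders are where they started.

```bash
python3 -c "
from station import manip
print(manip.sign_off())"
```

```text
the job is handed in; nothing more can be done
None
```

The chest is changed over and handed in at about 8.9 s. With the closed fingers I pushed the drawer home while the lid was shut. It stopped against about 15 N with no further movement. I then pushed the lid's coral patch up and back along its arc until the lid fell open by itself.

- **Drawer:** in the last picture the pull sits within about a pixel (roughly 2 mm) of where it should be when fully home.
- **Lid:** it lies back open. I judged this by eye in the pictures and did not measure the angle.
- **Bystanders:** the jar, fitting and spool look unmoved. I compared them by eye and did not re-measure their positions.
- **Robot:** it is clear of everything, with the tool about 0.3 m above the bench.

No check failed or disagreed.

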